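# Square a tube rack into its loading corner and close the gate

## Robot

A 7-joint arm with a two-finger parallel gripper is mounted at the origin on the work surface. World frame = base frame: x ahead of the robot, y to its left, z up, the work surface at z = 0. Lengths are in m, angles in rad, forces in N, time in s.
With the tool pointing down it reaches from about 0.4 to 0.875 m from the base axis. Payload 19.3 kg.
Tool frame: the origin (TCP) lies on the front face of the gripper's body, between the roots of the fingers; the fingertips stand 73 mm ahead of it and the grasp point (between the pads) lies 54 mm ahead of it; z points along the fingers, y is the direction in which the jaws open and shut (so a half turn about z gives the same grasp; the last joint's range is limited). The gripper opens to 85 mm and grips with 20 to 120 N. Pads are 22 mm wide; open, the fingers measure 114 mm over their backs; the gripper's body (76 mm by 85 mm) begins 54 mm behind the grasp point. The pads swing forward as they close: fully open they stand 13 mm farther back than shut.
Start: joints at [1.101, 0.521, -0.036, 1.599, 0.021, 1.021, -0.113], TCP at [0.243, -0.576, 0.304] pointing down, gripper open.
Joint ranges: [-2.91, 2.91], [-0.3, 2.13], [-1.5, 1.42], [0.17, 2.43], [-1.26, 4.41], [0.16, 1.93], [-2.52, 2.52]. Speed limits (rad/s): [1.89, 1.89, 2.39, 2.39, 3.01, 3.01, 3.01].

## Interface

Orientations are given as [roll, pitch, yaw] about the fixed x, y, z axes, in that order (R = Rz(yaw) Ry(pitch) Rx(roll)).
In Python, from workcell import bot gives the robot as it stands.
- The arm moves only by the shell command python3 -m crank 'ROWS' [OPENING] [FORCE]. ROWS is a JSON object of lists of equal length, an entry for each row: "travel": the shift along the world's x, y, z in cm, a list of three; "rot": the turn, a rotation vector about the world's x, y, z in degrees, a list of three. A call has 1 to 8 rows; each row is the pose to reach, as a shift and turn from the pose commanded when the call began; what a row does not reach only later rows make up. A row lasts 1/10 s, in which the tool goes at most 50 mm and 8.59 degrees, less where a joint would pass 70% of its speed; a pose out of reach is approached as far as the arm can. A call with a gripper value outside its range is refused whole. OPENING is the opening, from -1 (shut) to 1 (fully open), so that 0 is half open, set as the call begins (- or left out, the last holds). The fingers move at their own pace and stop on an object; FORCE is the grip in N (left out, the last holds). Time passes only in rows, so rows that repeat a pose let the fingers close. It gives the time, the measured TCP pose, the force and the opening at its end, in the units of the state.
- bot.observe(): the state, without advancing time (a new reading comes with each control period).
- bot.grab_frame(name): name is "scene" or "top" or "wrist"; returns the picture (384x512x3 uint8, red, green, blue); there is no depth.
- bot.camera_model(name): a dict with "fx", "fy", "cx", "cy" (pixels), "R" (3x3) and "t" (3): a world point X has camera coordinates R X + t. Camera axes: x right, y down, z forward; pixel columns grow to the right and rows downward; lengths in m; the calibration is good to about 2 mm. A picture is of the moment at which its call begins: read the wrist's pose just before it. camera_model takes no time and is no camera call; for the wrist camera it gives the pose at the moment of the call.
- bot.job_done(): hands the job in, once; it reports no verdict.
Trained networks look in the newest picture that a camera, given by its name, has taken for a name from the list of things; names that differ only in an ending like _2 or _b are one class to them, and where a whole thing is asked for, a point or a joint stands for the part that bears it (a point fixed in the world has none). Each returns a list of dicts, best first, with "conf" (0 to 1); they miss things now and then, are a little off and sometimes report something else, mostly with a low value. They report only what shows in the picture. A call takes as long as a camera call. They do not tell look-alikes from the thing itself.
- bot.silhouettes(camera, thing): "pixels" (384x512 bool, what is visible of it) and "box" ([centre column, centre row, width, height] in pixels, round what is visible of it).
The state is a dict: "clock": time; "qpos": joint angles; "qd": joint speeds; "joint_efforts": joint torques, N m; "position": TCP position; "tool_rot": TCP orientation; "force": force on the tool from outside, world axes, zero at the start; "moment": the same for the moment, N m; "grip_width": finger opening in m.
Only numpy, scipy, OpenCV 4.12 (cv2) and the standard library are available. Lean on these libraries where they do the work, as an engineer would, in place of code of your own. Each camera call takes 0.05 s, during which the arm holds its last target.

## Task

The white tube rack stands askew on the grey loading plate: with the orange gate still open, slide it along the plate until it sits square and flush against both blue fences, right in the corner. Then swing the gate fully shut around the rack and let go. Keep the rack flat on the plate throughout, and leave the things around the station where they are.

Things in the scene. Friction and masses are not known exactly. Their poses are not given: they have to be found in the camera images.
- station: Loading station fixed to the bench, turned by up to 20 degrees: grey plate 8 mm thick, from x -75 to +125 and y -160 to +130 mm about its origin on the bench (z up). Blue fences, 12 mm thick, 22 mm above the plate: a long one with its flush face at x = -52 mm (y -140 to +85), and a short one with its flush face at y = +85 mm (x -52 to +12). The +x and -y sides are open.
- corner (a point): Foot of the inner corner where the flush faces of the two fences meet, at plate height (station x -52, y +85, 8 mm above the bench). Station's axes: the long fence runs from here to -y, the short one to +x.
- nest (a point): Where the rack's centre (rack_center) lies when the rack is flush against both fences: station x -20, y +20 mm, 28 mm above the bench. Axes as the station's.
- rack_center (a point): Centre of the loose white tube rack, a block 64 mm (its x) by 130 mm (its y) by 40 mm high, about 0.3 kg, 20 mm above its underside. Short red-capped tubes fixed to it stick up 16 mm. It starts on the plate, long side roughly along the long fence, askew by up to 20 degrees, its centre 23 to 55 mm to station +x and 32 to 70 mm to station -y of the nest. Home: axes parallel to the station's.
- rack: The same rack; origin at the centre of its underside, axes as for rack_center.
- gate_hinge (a point): Upright hinge axis of the orange gate, at station x +30, y +105 mm; 25 mm above the bench. Gate axes turn with it and match the station's when shut. The arm (11 to 25 mm above the bench, gate x -14 to +2) reaches 164 mm along gate -y; a toe at its end (inner face 154 mm out) reaches 25 mm more to gate -x. Shut, arm and toe enclose the rack with 4 mm of play.
- gate_knob (a point): Point to grip on the gate's black upright knob, a post 16 mm in diameter, its top 66 mm above the bench; this point is on its axis, 50 mm above the bench, at x +18, y -80 mm from the hinge in the gate's axes. It stands on a lug (top 25 mm above the bench) on the arm's outer side; shut, it is 36 mm from the rack.
- gate (a joint): Angle of the gate (rad): 0 fully shut (a stop), growing counter-clockwise seen from above as it opens, up to 1.8. Starts at 1.35 to 1.75. It has light friction (about 1.3 N at the knob) and stays where it is left.
- tip_box: White box with a blue lid, 82 x 117 x 64 mm, loose; leave it alone. Origin under its centre.
- sharps_pot: Yellow round waste pot, 92 mm across, 118 mm high, loose; leave it alone. Origin under its centre.
- reagent: Glass jar with a blue cap, 56 mm across, 110 mm high, loose; leave it alone. Origin under its centre.
- vortexer: Small tube shaker: black foot 90 x 90 mm, grey column, 74 mm high, loose; leave it alone. Origin under its centre.
Not all that is in view belongs to the job. What is shaped like the rack but green or pink is not meant.

How it is judged:
On the way:
1. the rack is square and flush against both fences (within 2.5 mm and 0.025 rad) while the gate is still open (more than 0.6 rad) (x of rack_center in the frame of nest between -0.0025 and 0.0025 m and y of rack_center in the frame of nest between -0.0025 and 0.0025 m and angle between the x axis of rack and the x axis of station, either way round below 0.025 rad and value of joint gate above 0.6 rad), for 0.2 s.
At the end, for the whole second after the job is handed in: The rack stands flat on the plate, at rest, its centre within 2.5 mm of the nest along each fence direction and square within 0.025 rad (about 1.4 degrees), and the gate is shut (joint below 0.06 rad) (x of rack_center in the frame of nest between -0.0025 and 0.0025 m and y of rack_center in the frame of nest between -0.0025 and 0.0025 m and angle between the x axis of rack and the x axis of station, either way round below 0.025 rad and height (world z) of rack_center below 0.031 m and angle between rack's own z axis and vertical below 0.04 rad and value of joint gate below 0.06 rad and linear speed of rack below 0.01 m/s); the robot touches nothing.
It fails at once if the rack is tipped by more than 0.25 rad (angle between rack's own z axis and vertical above 0.25 rad).
It fails at once if the rack is lifted: its centre rises more than 15 mm (height (world z) of rack_center above 0.043 m).
It fails at once if a thing beside the station is moved by more than 20 mm (distance of any of tip_box, sharps_pot, reagent, vortexer from where it was at the start of the episode above 0.02 m).
It also fails if it takes over 67 s, if anything falls off the work surface, if the arm or the gripper's body presses on something with over 40 N, if the wrist force passes 120 N, or if a joint passes its speed limit or range.

## Working session

There is one attempt and no reset: what is moved stays moved. The work goes in short steps, Python scripts to look and compute and a shell command to move; the robot and the scene stay as the last step left them, time stands still between calls to the robot, and variables do not carry over. Pictures are saved under pics/ and viewed, and the job is handed in when it is done.

```bash
ls; mkdir -p pics; python3 - <<'E'
from workcell import bot
import cv2
s=bot.observe();print(s)
for n in("scene","top","wrist"):
    im=bot.grab_frame(n);cv2.imwrite(f"pics/{n}0.png",im[:,:,::-1]);m=bot.camera_model(n);print(n,m)
E
```

```text
pics
{'clock': 0.0, 'qpos': array([ 1.10075932,  0.52204619, -0.03631407,  1.60002711,  0.02124772,
        1.02110882, -0.11282735]), 'qd': array([-2.64533178e-04, -6.51124811e-04, -1.71698263e-04, -9.77756504e-04,
       -1.86708179e-03,  6.25841671e-05, -2.33845446e-03]), 'joint_efforts': array([ 7.18703286e-04, -9.27139950e+01,  1.98056437e+00, -3.69942927e+01,
        1.79323921e-02,  8.15765932e-03,  4.86713475e-05]), 'position': array([ 0.243142  , -0.57547515,  0.30329896]), 'tool_rot': array([-3.14039642e+00,  1.34268607e-04,  3.99813504e-01]), 'force': array([-0.03541678, -0.45308519, -0.25584279]), 'moment': array([ 3.58452402e-02, -8.39477396e-05,  2.80992804e-02]), 'grip_width': 0.08540256095746614}
scene {'fx': 468.14730954526897, 'fy': 468.14730954526897, 'cx': 245.90671262024796, 'cy': 187.30568886257998, 'R': array([[-0.28721673,  0.95776199,  0.01408967],
       [ 0.7129134 ,  0.22356857, -0.664659  ],
       [-0.63973513, -0.18085647, -0.74701399]]), 't': array([ 0.17979543, -0.37130215,  1.79906092])}
top {'fx': 381.69536277666253, 'fy': 381.69536277666253, 'cx': 253.35489801794503, 'cy': 187.1575994992476, 'R': array([[ 0.01753412, -0.9995663 , -0.02365922],
       [-0.99078593, -0.01419202, -0.13469161],
       [ 0.13429743,  0.02580292, -0.99060507]]), 't': array([0.00560407, 0.53767903, 0.95425883])}
wrist {'fx': 342.6842784467425, 'fy': 342.6842784467425, 'cx': 252.2345646887838, 'cy': 188.3100788256771, 'R': array([[ 3.88725629e-01, -9.21353559e-01, -6.96869915e-05],
       [-8.78006705e-01, -3.70460206e-01,  3.03089858e-01],
       [-2.79278736e-01, -1.17757610e-01, -9.52961979e-01]]), 't': array([-0.62451479, -0.03870097,  0.37967809])}
```

View pics/top0.png

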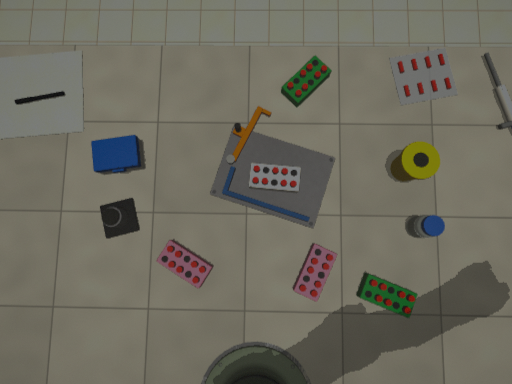

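View pics/scene0.png

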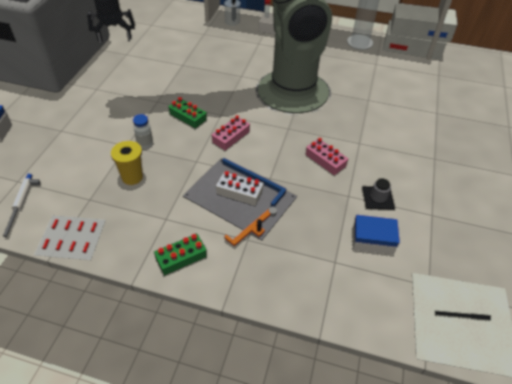

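View pics/wrist0.png

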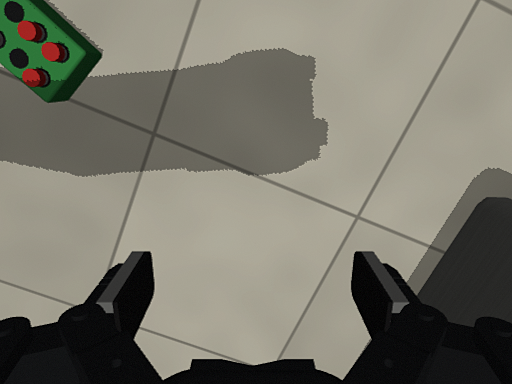

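The only white rack is the one on the plate, at top (275,178). The green ones (306,80; 388,295) and pink ones (185,263; 316,272) are look-alikes, and the white card at (423,77) is flat. Next I'll confirm this in a crop and measure it.

```bash
python3 - <<'E'
from workcell import bot
import cv2,numpy as np
im=bot.grab_frame("top")
c=im[90:240,190:350,::-1]
cv2.imwrite("pics/crop_top.png",cv2.resize(c,None,fx=5,fy=5,interpolation=cv2.INTER_CUBIC)[:600+150])
cv2.imwrite("pics/crop_top.png",cv2.resize(c,(640,600),interpolation=cv2.INTER_CUBIC))
res={}
for n in("station","rack","gate"):
    r=bot.silhouettes("top",n)
    print(n,[(round(d["conf"],2),np.round(d["box"],1),d["pixels"].sum()) for d in r][:6])
    for i,d in enumerate(r[:6]): res[f"{n}{i}"]=d["pixels"]
np.savez("masks_top.npz",**res)
E
```

```text
station [(0.92, array([272.7, 167.3, 122.6, 120.5]), np.int64(6854))]
rack [(0.84, array([388.5, 294.7,  61. ,  47. ]), np.int64(1431)), (0.8, array([316.6, 272.2,  43.4,  56.8]), np.int64(1426)), (0.78, array([305.9,  82.4,  46.6,  52.4]), np.int64(1233)), (0.71, array([274.2, 180.3,  49.6,  31.4]), np.int64(1308)), (0.6, array([183.9, 265. ,  51. ,  51.4]), np.int64(1370))]
gate [(0.61, array([250.7, 133.6,  45.7,  58.2]), np.int64(711))]
```

View pics/crop_top.png

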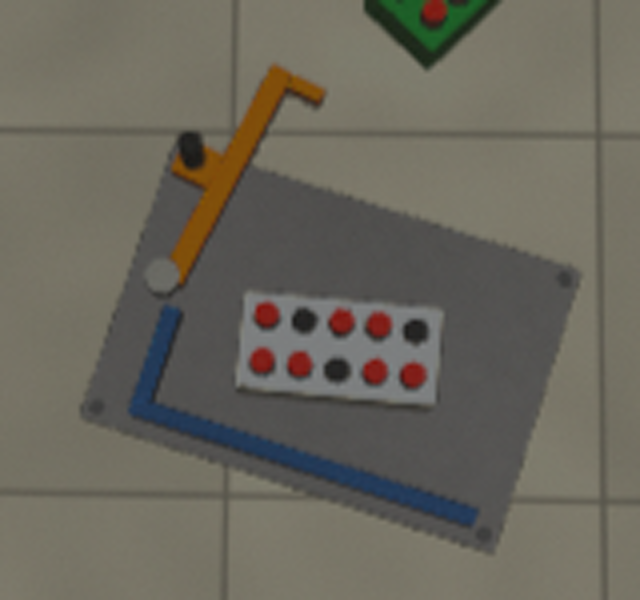

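The crop shows the white rack with red and black caps on the grey plate, centred at about crop (340,350). The orange gate is open and the blue corner is at about (140,405). Now I'll fit poses.

```bash
cat > h.py <<'E'
import numpy as np,cv2
from scipy.optimize import minimize
def Rz(a):return np.array([[np.cos(a),-np.sin(a),0],[np.sin(a),np.cos(a),0],[0,0,1]])
def proj(m,X):
    c=X@m["R"].T+m["t"];return np.c_[m["fx"]*c[:,0]/c[:,2]+m["cx"],m["fy"]*c[:,1]/c[:,2]+m["cy"]]
def unproj(m,uv,z):
    d=np.array([(uv[0]-m["cx"])/m["fx"],(uv[1]-m["cy"])/m["fy"],1])@m["R"];C=-m["R"].T@m["t"]
    return C+d*(z-C[2])/d[2]
def box(x0,x1,y0,y1,z0,z1):return np.array([[x,y,z] for x in(x0,x1) for y in(y0,y1) for z in(z0,z1)])/1000.
def pose(p,B):return B@Rz(p[2]).T+np.r_[p[0],p[1],0]
def render(m,parts):
    S=4;M=np.zeros((384*S,512*S),np.uint8)
    for B in parts:
        p=(proj(m,B)+.5)*S-.5
        h=cv2.convexHull(np.round(p*16).astype(np.int32));cv2.fillConvexPoly(M,h,255,shift=4)
    return cv2.resize(M,(512,384),interpolation=cv2.INTER_AREA)/255.
FENCE=[box(-64,-52,-140,97,8,30),box(-64,12,85,97,8,30)]
PLATE=[box(-75,125,-160,130,0,8)]
RACK=[box(-32,32,-65,65,0,40)]
def gatep(st,a,):
    h=pose(st,np.array([[.030,.105,0]]))[0]
    p=(h[0],h[1],st[2]+a)
    return p
GATE=[box(-14,2,-164,0,11,25),box(-39,2,-164,-154,11,25)]
def fit(ms,masks,f,p0,steps):
    def cost(p):
        e=0
        for m,M in zip(ms,masks):
            b=cv2.GaussianBlur(render(m,f(p)),(0,0),1.2)
            e+=((b-M)**2).sum()
        return e
    masks=[cv2.GaussianBlur(M.astype(float),(0,0),1.2) for M in masks]
    p0=np.array(p0,float);best=None
    for _ in range(3):
        s=np.vstack([p0]+[p0+np.eye(len(p0))[i]*steps[i] for i in range(len(p0))])
        r=minimize(cost,p0,method="Nelder-Mead",options=dict(initial_simplex=s,xatol=1e-5,fatol=.01,maxiter=300))
        p0=r.x;steps=np.array(steps)*.4
    return r.x,r.fun
def hsv(im):return cv2.cvtColor(im,cv2.COLOR_RGB2HSV)
def blue(im):
    h=hsv(im);return (abs(h[...,0].astype(int)-110)<14)&(h[...,1]>110)
def orange(im):
    h=hsv(im);return (abs(h[...,0].astype(int)-14)<7)&(h[...,1]>140)&(h[...,2]>60)
E
python3 - <<'E'
from h import *
from workcell import bot
im=bot.grab_frame("top");m=bot.camera_model("top")
im2=bot.grab_frame("scene");m2=bot.camera_model("scene")
Z=np.load("masks_top.npz")
a=unproj(m,(190+140/4,90+405/4),.03);print("corner",a)
B=blue(im);B[:160]=0;B[225:]=0;B[:,:215]=0;B[:,315:]=0
B2=blue(im2);k=np.zeros_like(B2);k[155:215,215:292]=1;B2&=k
st0=np.array([a[0]+.02,a[1]-.09,-.3])
f=lambda p:[pose(p,b) for b in FENCE]
# rack occludes nothing in top
s1,e1=fit([m],[B],f,st0,[.02,.02,.15]);print("fence top",s1,e1,B.sum())
s2,e2=fit([m2],[B2],f,s1,[.02,.02,.1]);print("fence scene",s2,e2,B2.sum())
print("corner rim chk")
R=Z["rack3"];print("rack mask",R.sum())
def fr(p):return [pose(p,b+np.array([0,0,.008])) for b in RACK]
c=unproj(m,(274.5,178),.048)
r,e=fit([m],[R],fr,[c[0],c[1],-.1],[.01,.01,.1]);print("rack",r,e)
O=orange(im);O[:100]=0;O[165:]=0;O[:,:225]=0;O[:,275:]=0
g,e=fit([m],[O],lambda p:[pose(gatep(s1,p[0]),b) for b in GATE+[box(2,26,-92,-68,11,25)]],[1.5],[.1]);print("gate",g,e,O.sum())
def rel(st,w):return (np.array([w[0]-st[0],w[1]-st[1],0])@Rz(st[2]))*1000
print("rack rel station mm",rel(s1,r),"yaw deg",np.degrees(r[2]-s1[2]))
v=im.copy()
for parts,col in((f(s1),(0,255,255)),(fr(r),(255,0,255)),([pose(s1,b) for b in PLATE],(255,255,0)),([pose(gatep(s1,g[0]),b) for b in GATE],(0,255,0))):
    M=(render(m,parts)>.5).astype(np.uint8)
    v=v; M4=cv2.resize(M,None,fx=4,fy=4,interpolation=0)
    if 'V' not in dir(): V=cv2.resize(im,None,fx=4,fy=4,interpolation=cv2.INTER_CUBIC)
    cs,_=cv2.findContours(M4,0,1);cv2.drawContours(V,cs,-1,col,1)
cv2.imwrite("pics/fit1.png",V[360:960,760:1400,::-1])
E
```

```text
corner [0.526542   0.08826837 0.03      ]
fence top [ 0.55540357 -0.01279326 -0.30278692] 30.607832304540302 468
fence scene [ 0.55170615 -0.01492367 -0.30008041] 123.37395032427187 334
corner rim chk
rack mask 1308
rack [ 0.56382562 -0.03969624 -0.07990409] 6.309500651309744
gate [1.41226562] 43.80473841907451 430
rack rel station mm [ 16.06089821 -23.16784627   0.        ] yaw deg 12.770245715518065
```

View pics/fit1.png

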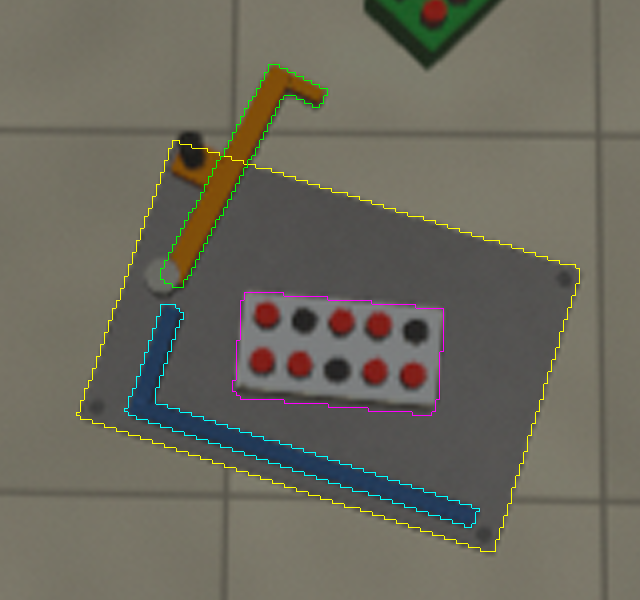

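Both rack measurements are within the stated ranges (36 mm and −43 mm from the nest, 12.8° askew), and the gate is at about 1.41 rad. Now I'll move above the rack.

```bash
python3 -m crank '{"travel":[[4,6.7,0],[8,13.4,0],[12,20.1,0],[16,26.8,-1],[20,33.5,-2],[24,40.1,-3],[28,46.8,-4],[32.1,53.5,-4]],"rot":[[0,0,8],[0,0,16],[0,0,24],[0,0,32],[0,0,40],[0,0,48],[0,0,56],[0,0,62.5]]}' 1 20
python3 -m crank '{"travel":[[0,0,0],[0,0,0],[0,0,0],[0,0,0]],"rot":[[0,0,0],[0,0,0],[0,0,0],[0,0,0]]}'
python3 - <<'E'
from workcell import bot
import cv2
s=bot.observe();print(s["clock"],s["position"],s["tool_rot"],s["qpos"],s["force"])
cv2.imwrite("pics/w1.png",bot.grab_frame("wrist")[:,:,::-1])
E
```

```text
clock: 1.25
position: [0.4487, -0.2316, 0.2818]
tool_rot: [3.141, 0.0, 1.496]
force: [0.6, -1.4, 0.0]
grip_width: 0.0854
clock: 1.65
position: [0.4476, -0.2344, 0.2818]
tool_rot: [-3.141, 0.0, 1.488]
force: [-0.3, -0.2, -0.2]
grip_width: 0.0854
1.65 [ 0.44762168 -0.23436543  0.28181273] [-3.14149292e+00  3.49324850e-04  1.48832484e+00] [ 0.67419044  0.38205942 -0.39632814  1.91944722  0.18893942  0.87605358
  0.09952601] [-0.33584936 -0.20096481 -0.18423364]
```

View pics/w1.png

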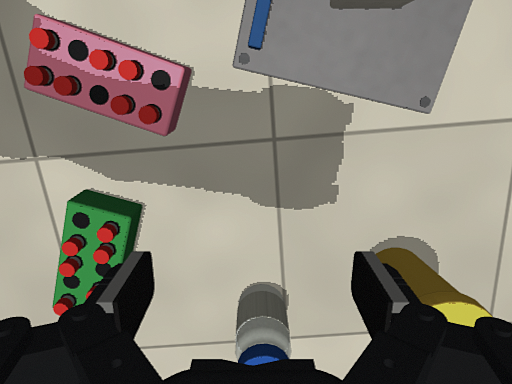

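The view shows the jar at (263,320) below the gripper and the plate at the top of the frame. The arm fell short of the target, so I'll continue.

```bash
python3 -m crank '{"travel":[[2,3,0],[4,6.2,0],[6,9.5,0],[8,13,-0.5],[9.8,16.3,-1],[11.6,19.5,-1],[11.6,19.5,-1],[11.6,19.5,-1]],"rot":[[0,0,0],[0,0,0],[0,0,0],[0,0,0],[0,0,0],[0,0,0],[0,0,0],[0,0,0]]}'
python3 - <<'E'
from workcell import bot
import cv2
cv2.imwrite("pics/w2.png",bot.grab_frame("wrist")[:,:,::-1])
E
```

```text
clock: 2.5
position: [0.5642, -0.0384, 0.2715]
tool_rot: [-3.141, 0.0, 1.491]
force: [-0.5, 0.2, -0.2]
grip_width: 0.0855
```

View pics/w2.png

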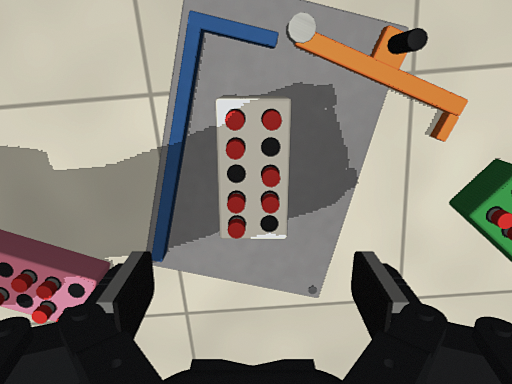

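The wrist view is good: blue corner at (195,18), rack at (253,168), gate hinge at (302,27), knob at (408,41). I'll refine the poses from it.

```bash
cat > meas.py <<'E'
from h import *
from workcell import bot
import sys
def run(tag,st=(.5554,-.0128,-.3028),r0=(.5638,-.0397,-.08),fitst=True,g0=1.41):
    m=bot.camera_model("wrist");im=bot.grab_frame("wrist")
    B=blue(im);n,l,s,_=cv2.connectedComponentsWithStats(B.astype(np.uint8));B=l==1+np.argmax(s[1:,4])
    f=lambda p:[pose(p,b) for b in FENCE]
    if fitst: st,e=fit([m],[B],f,st,[.008,.008,.05]);print("st",st,e,B.sum())
    rs=bot.silhouettes("wrist","rack");fr=lambda p:[pose(p,b+np.array([0,0,.008])) for b in RACK]
    u=proj(m,np.array([[r0[0],r0[1],.03]]))[0]
    d=min(rs,key=lambda d:np.hypot(d["box"][0]-u[0],d["box"][1]-u[1]));print("rack det",d["conf"],d["box"],u,d["pixels"].sum())
    h=hsv(im);r,e=fit([m],[d["pixels"]],fr,r0,[.01,.01,.1]);print("rack",r,e)
    O=orange(im);n,l,s,_=cv2.connectedComponentsWithStats(O.astype(np.uint8))
    g=[g0]
    if n>1:
        O=l==1+np.argmax(s[1:,4])
        g,e=fit([m],[O],lambda p:[pose(gatep(st,p[0]),b) for b in GATE+[box(2,26,-90,-70,11,25)]],[g0],[.1]);print("gate",g,e,O.sum())
    rel=(np.array([r[0]-st[0],r[1]-st[1],0])@Rz(st[2]))*1000-[-20,20,0]
    print("rack rel nest mm",rel[:2],"yaw deg",np.degrees(r[2]-st[2]))
    V=im.copy()
    for parts,col in((f(st),(0,255,255)),(fr(r),(255,0,255)),([pose(st,b) for b in PLATE],(255,255,0)),([pose(gatep(st,g[0]),b) for b in GATE],(0,255,0))):
        cs,_=cv2.findContours((render(m,parts)>.5).astype(np.uint8),0,1);cv2.drawContours(V,cs,-1,col,1)
    cv2.imwrite(f"pics/{tag}.png",V[:,:,::-1])
    h=pose(st,np.array([[.030,.105,0]]))[0];k=pose((h[0],h[1],st[2]+g[0]),np.array([[.018,-.080,.05]]))[0]
    k0=pose((h[0],h[1],st[2]),np.array([[.018,-.080,.05]]))[0]
    print("hinge",h,"knob",k,"knob shut",k0,"nest",pose(st,np.array([[-.02,.02,.028]]))[0])
    s=bot.observe();print("tcp",s["position"],s["tool_rot"],s["clock"])
E
python3 -c "
import meas;meas.run('w2f')"
```

```text
st [ 0.55506112 -0.0138188  -0.30606568] 121.85166688397965 5145
rack det 0.82 [254.0, 166.3, 74.0, 142.6] [251.97621368 166.83956991] 10324
rack [ 0.56505372 -0.03984805 -0.08147974] 49.581920567121145
gate [1.42049316] 646.625434630349 4706
rack rel nest mm [ 37.37106762 -41.80871551] yaw deg 12.867826241645647
hinge [0.61530441 0.07726219 0.        ] knob [0.69504954 0.05816473 0.05      ] knob shut [ 0.60836312 -0.00444349  0.05      ] nest [0.54201678 0.01127792 0.028     ]
tcp [ 0.56380036 -0.03973934  0.27179553] [-3.14146653e+00  5.53010260e-04  1.48859177e+00] 2.65
```

View pics/w2f.png

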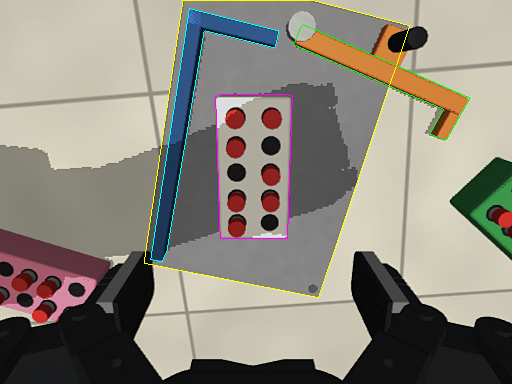

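```bash
python3 - <<'E'
from h import *
from workcell import bot
m=bot.camera_model("wrist");s=bot.observe()
for w in (s["grip_width"],):
    z=m["fx"]*w/199
    for v in (251,):
        c=np.array([(252.5-m["cx"])/m["fx"]*z,(v-m["cy"])/m["fy"]*z,z])
        X=(c-m["t"])@m["R"];print(X, s["position"][2]-X[2], X-s["position"])
E
python3 -m crank '{"travel":[[0.1,0,-4],[0.1,0,-8],[0.1,0,-12],[0.1,0,-13],[0.1,0,-13],[0.1,0,-13]],"rot":[[0,0,0],[0,0,0],[0,0,0],[0,0,0],[0,0,0],[0,0,0]]}'
python3 - <<'E'
from workcell import bot
import cv2
cv2.imwrite("pics/w3.png",bot.grab_frame("wrist")[:,:,::-1])
E
```

```text
[ 0.56451584 -0.0321292   0.20978218] 0.062013344018218675 [ 0.00071548  0.00761013 -0.06201334]
clock: 3.25
position: [0.5658, -0.0387, 0.1434]
tool_rot: [3.14, -0.0, 1.49]
force: [0.3, 0.2, -0.4]
grip_width: 0.0853
```

View pics/w3.png

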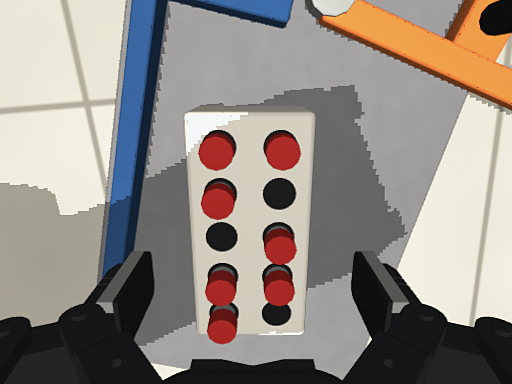

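Rack sits centred between the open jaws, at (250,220). I'll descend and grip gently, keeping the tips above fence height.

```bash
python3 -m crank '{"travel":[[0,0,-2],[0,0,-3.5],[0,0,-4.0],[0,0,-4.0],[0,0,-4.0]],"rot":[[0,0,0],[0,0,0],[0,0,0],[0,0,0],[0,0,0]]}'
python3 -m crank '{"travel":[[0,0,0],[0,0,0],[0,0,0],[0,0,0],[0,0,0],[0,0,0],[0,0,0],[0,0,0]],"rot":[[0,0,0],[0,0,0],[0,0,0],[0,0,0],[0,0,0],[0,0,0],[0,0,0],[0,0,0]]}' 0.3 20
python3 - <<'E'
from workcell import bot
import cv2
cv2.imwrite("pics/w4.png",bot.grab_frame("wrist")[:,:,::-1])
E
```

```text
clock: 3.8
position: [0.5654, -0.0383, 0.1023]
tool_rot: [3.141, -0.0, 1.491]
force: [0.4, -0.0, -0.1]
grip_width: 0.0852
clock: 4.6
position: [0.5654, -0.0384, 0.1024]
tool_rot: [3.141, 0.0, 1.49]
force: [-1.5, -0.3, 6.5]
grip_width: 0.0638
```

View pics/w4.png

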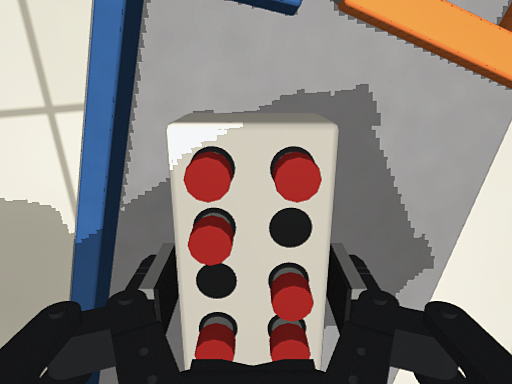

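```bash
python3 -m crank '{"travel":[[-0.2,0.6,0],[-0.5,1.2,0],[-0.8,1.8,0],[-1.1,2.5,0],[-1.4,3.2,0],[-1.7,3.8,0],[-1.95,4.3,0],[-1.95,4.3,0]],"rot":[[0,0,-2],[0,0,-4.5],[0,0,-7],[0,0,-9],[0,0,-11],[0,0,-12.9],[0,0,-12.9],[0,0,-12.9]]}'
python3 -c "
import meas;meas.run('w5',st=(.55506,-.01382,-.30607),r0=(.546,.004,-.306),fitst=False)"
```

```text
clock: 5.45
position: [0.5458, 0.0053, 0.1024]
tool_rot: [3.141, -0.0, 1.267]
force: [-1.5, 2.0, 9.8]
grip_width: 0.0635
rack det 0.75 [252.3, 241.8, 170.3, 255.2] [253.42325931 257.44322735] 38646
rack [ 0.5451488   0.0030116  -0.30522303] 3407.6321165290256
gate [1.41417725] 1225.6848222921778 5610
rack rel nest mm [ 5.47783469 -6.93702936] yaw deg 0.04852795478755664
hinge [0.61530368 0.07726073 0.        ] knob [0.69492653 0.05765964 0.05      ] knob shut [ 0.60836204 -0.00444493  0.05      ] nest [0.54201577 0.01127677 0.028     ]
tcp [0.54582093 0.00525189 0.10237131] [ 3.14100624e+00 -6.82113266e-04  1.26644202e+00] 5.55
```

View pics/w5.png

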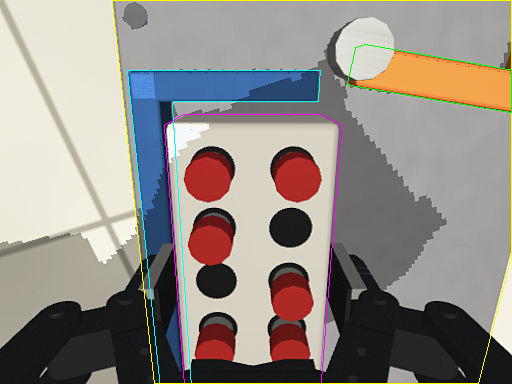

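Rack is parallel to the fences with gaps of about 5 and 7 mm. Next, ease it into the long fence.

```bash
python3 -m crank '{"travel":[[-0.19,0.06,0],[-0.38,0.12,0],[-0.48,0.15,0],[-0.48,0.15,0]],"rot":[[0,0,0],[0,0,0],[0,0,0],[0,0,0]]}'
python3 -m crank '{"travel":[[-0.05,0.015,0],[-0.1,0.03,0],[-0.1,0.03,0]],"rot":[[0,0,0],[0,0,0],[0,0,0]]}'
python3 -m crank '{"travel":[[-0.05,0.015,0],[-0.1,0.03,0],[-0.1,0.03,0]],"rot":[[0,0,0],[0,0,0],[0,0,0]]}'
```

```text
clock: 5.95
position: [0.5416, 0.0062, 0.1024]
tool_rot: [3.14, -0.001, 1.266]
force: [3.4, -0.8, 7.1]
grip_width: 0.0636
clock: 6.25
position: [0.5407, 0.0065, 0.1024]
tool_rot: [3.139, -0.001, 1.266]
force: [5.0, -1.1, 6.8]
grip_width: 0.0632
clock: 6.55
position: [0.5401, 0.0067, 0.1025]
tool_rot: [3.139, -0.001, 1.266]
force: [7.6, -2.2, 3.4]
grip_width: 0.0635
```

Force is rising and the arm lags, so the rack is in contact. Now along the fence toward the short fence.

```bash
python3 -m crank '{"travel":[[0.04,0.15,0],[0.1,0.3,0],[0.15,0.48,0],[0.18,0.57,0],[0.18,0.57,0]],"rot":[[0,0,0],[0,0,0],[0,0,0],[0,0,0],[0,0,0]]}'
python3 -m crank '{"travel":[[0.015,0.05,0],[0.03,0.1,0],[0.03,0.1,0]],"rot":[[0,0,0],[0,0,0],[0,0,0]]}'
python3 -m crank '{"travel":[[0.015,0.05,0],[0.03,0.1,0],[0.03,0.1,0]],"rot":[[0,0,0],[0,0,0],[0,0,0]]}'
python3 -c "
import meas;meas.run('w6',st=(.55506,-.01382,-.30607),r0=(.542,.011,-.306),fitst=False)"
```

```text
clock: 7.05
position: [0.5414, 0.0107, 0.1024]
tool_rot: [3.139, 0.001, 1.265]
force: [4.3, -11.1, 6.9]
grip_width: 0.0635
clock: 7.35
position: [0.5417, 0.0115, 0.1024]
tool_rot: [3.139, 0.002, 1.265]
force: [4.1, -13.0, 8.3]
grip_width: 0.0635
clock: 7.65
position: [0.542, 0.0125, 0.1024]
tool_rot: [3.139, 0.002, 1.265]
force: [5.4, -12.3, 9.2]
grip_width: 0.0635
rack det 0.98 [254.1, 241.1, 169.2, 253.1] [253.01558234 257.71404564] 38120
rack [ 0.54103449  0.0091056  -0.30700753] 3471.377279265957
gate [1.41152344] 1173.5026739377051 4840
rack rel nest mm [-0.28147431 -2.36594515] yaw deg -0.053716458735102855
hinge [0.61530368 0.07726073 0.        ] knob [0.69487423 0.05744841 0.05      ] knob shut [ 0.60836204 -0.00444493  0.05      ] nest [0.54201577 0.01127677 0.028     ]
tcp [0.54199298 0.01248154 0.10238943] [3.13938525e+00 1.60809938e-03 1.26459553e+00] 7.75
```

View pics/w6.png

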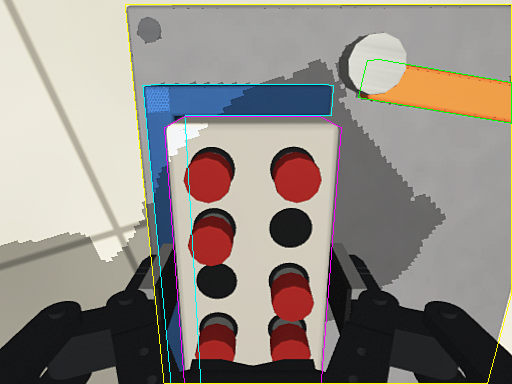

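```bash
python3 -m crank '{"travel":[[0.03,0.1,0],[0.06,0.2,0],[0.06,0.2,0]],"rot":[[0,0,0],[0,0,0],[0,0,0]]}'
python3 - <<'E'
from workcell import bot
import cv2
im=bot.grab_frame("wrist")[:,:,::-1]
cv2.imwrite("pics/w7.png",cv2.resize(im[70:220,120:360],None,fx=3.3,fy=3.3,interpolation=cv2.INTER_CUBIC))
E
```

```text
clock: 8.05
position: [0.5422, 0.0133, 0.1023]
tool_rot: [3.14, 0.003, 1.263]
force: [2.8, -19.1, 10.7]
grip_width: 0.0637
```

View pics/w7.png

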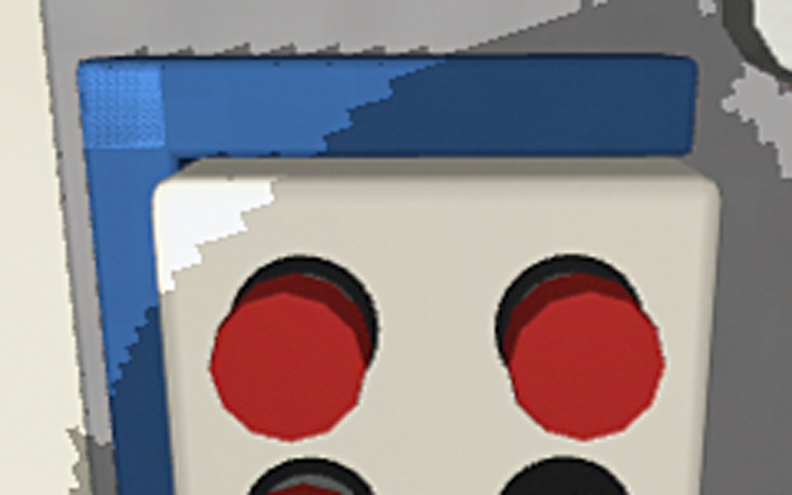

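Force on both fences (about 8 N and 18 N) and the crop shows the rack end at the short fence's face and its side at the long fence. I'll release, rise and check.

```bash
python3 -m crank '{"travel":[[0,0,0],[0,0,0],[0,0,0],[0,0,0],[0,0,0]],"rot":[[0,0,0],[0,0,0],[0,0,0],[0,0,0],[0,0,0]]}' 1 20
python3 -m crank '{"travel":[[0,0,1],[0,0,4],[0,0,8],[0,0,12],[0,0,16],[0,0,17],[0,0,17],[0,0,17]],"rot":[[0,0,0],[0,0,0],[0,0,0],[0,0,0],[0,0,0],[0,0,0],[0,0,0],[0,0,0]]}'
python3 -c "
import meas;meas.run('w8',st=(.55506,-.01382,-.30607),r0=(.542,.011,-.306),fitst=True)"
```

```text
clock: 8.6
position: [0.5417, 0.0166, 0.1017]
tool_rot: [-3.141, -0.0, 1.266]
force: [-0.3, 0.2, -0.8]
grip_width: 0.0855
clock: 9.4
position: [0.5414, 0.0163, 0.2712]
tool_rot: [-3.141, 0.0, 1.265]
force: [0.3, -0.4, -0.6]
grip_width: 0.0854
st [ 0.55438608 -0.01340895 -0.30223309] 418.8559759179336 3518
rack det 0.85 [254.6, 171.3, 72.9, 142.7] [254.46254825 171.67615017] 10286
rack [ 0.54188337  0.01079575 -0.30657843] 46.85457742790261
gate [1.41331934] 607.5228255067741 4295
rack rel nest mm [ 0.85939409 -0.61385765] yaw deg -0.24896956334828127
hinge [0.61427985 0.07790225 0.        ] knob [0.69396073 0.05853845 0.05      ] knob shut [ 0.60765176 -0.00382943  0.05      ] nest [0.54124565 0.01163759 0.028     ]
tcp [0.54130401 0.01637757 0.27054457] [-3.13966543e+00  6.93293928e-04  1.26551949e+00] 9.5
```

View pics/w8.png

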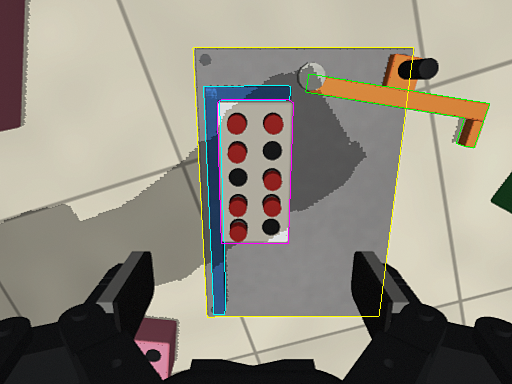

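Rack is flush: with the first station fit it's 0.1/−0.5 mm off, with the new one 0.9/−0.6 mm, and it's square. The gate is still open at 1.41 rad. Next the knob, with the jaws turned to lie along the station's y axis.

```bash
python3 -c "
from workcell import bot
print(bot.observe()['qpos'])"
python3 -m crank '{"travel":[[2,0.6,0],[4,1.2,0],[6,1.8,0],[8,2.4,0],[10,3,0],[12,3.5,0],[14,4,0],[15.3,4.2,0]],"rot":[[0,0,-8],[0,0,-16],[0,0,-24],[0,0,-32],[0,0,-40],[0,0,-48],[0,0,-56],[0,0,-64]]}' 0 20
python3 -c "
from workcell import bot
s=bot.observe();print(s['position'],s['tool_rot'],s['qpos'])"
```

```text
[ 0.12592601  0.44876787 -0.3554316   1.84102991  0.1954448   0.88798691
 -0.62667908]
clock: 10.3
position: [0.6955, 0.0592, 0.2699]
tool_rot: [3.142, 0.002, 0.144]
force: [-0.3, -0.1, 0.2]
grip_width: 0.0425
[0.69546105 0.05919235 0.26986354] [3.14154503e+00 2.18050231e-03 1.43527561e-01] [-0.13616138  0.67438351 -0.0562201   1.41362616  0.04026461  1.05688334
 -1.62723947]
```

```bash
python3 -m crank '{"travel":[[0,0,0],[0,0,0],[0,0,0],[0,0,0],[0,0,0]],"rot":[[0,0,-8],[0,0,-16],[0,0,-24],[0,0,-25.7],[0,0,-25.7]]}'
python3 - <<'E'
from workcell import bot
from h import *
im=bot.grab_frame("wrist");m=bot.camera_model("wrist")
V=im[:,:,::-1].copy()
for z in(.025,.066):
    u=proj(m,np.array([[.6945,.058,z]]))[0];print(u);cv2.circle(V,tuple(int(x) for x in u),4,(255,255,0),1)
cv2.imwrite("pics/w9.png",V)
print(bot.observe()["position"],bot.observe()["tool_rot"])
E
```

```text
clock: 10.8
position: [0.6946, 0.0586, 0.2707]
tool_rot: [3.141, 0.001, -0.297]
force: [-0.4, -1.0, -0.7]
grip_width: 0.0429
[253.04774298 165.16355721]
[253.17639942 176.94297492]
[0.69462196 0.05858589 0.27097823] [ 3.14092531e+00  9.45108815e-04 -2.96386145e-01]
```

View pics/w9.png

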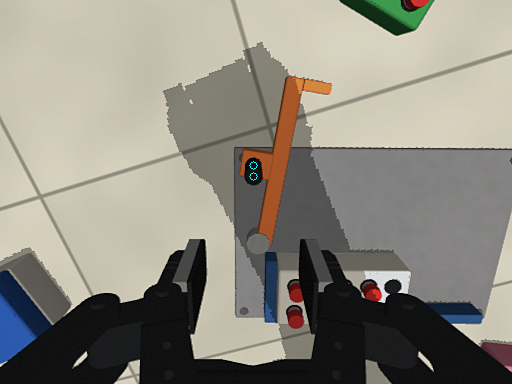

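The predicted knob axis lies on the black post at (253,171). Descend and grip.

```bash
python3 -m crank '{"travel":[[0,0,-4],[0,0,-8],[0,0,-12],[0,0,-15],[0,0,-16.4],[0,0,-16.4],[0,0,-16.4]],"rot":[[0,0,0],[0,0,0],[0,0,0],[0,0,0],[0,0,0],[0,0,0],[0,0,0]]}'
python3 -m crank '{"travel":[[0,0,0],[0,0,0],[0,0,0],[0,0,0],[0,0,0],[0,0,0],[0,0,0],[0,0,0]],"rot":[[0,0,0],[0,0,0],[0,0,0],[0,0,0],[0,0,0],[0,0,0],[0,0,0],[0,0,0]]}' -1 20
python3 - <<'E'
import numpy as np
from workcell import bot
h=np.array([.615,.0776]);s=bot.observe();p=s["position"][:2];d=p-h
print(p,np.linalg.norm(d),"nominal .082")
a0=np.arctan2(d[1],d[0]);sh=-.304+np.arctan2(-80,18);print("gate",a0-sh)
for dg in range(0,100,8):
    t=a0-np.radians(dg);q=h+.082*np.array([np.cos(t),np.sin(t)]);print(dg,np.round((q-p)*100,2),"gate",round(t-sh,3))
q=h+.082*np.array([np.cos(sh),np.sin(sh)]);print("shut",(q-p)*100)
E
```

```text
clock: 11.55
position: [0.6955, 0.0584, 0.1091]
tool_rot: [-3.141, -0.001, -0.299]
force: [-0.1, -0.2, 0.2]
grip_width: 0.0428
clock: 12.35
position: [0.6955, 0.0585, 0.1094]
tool_rot: [-3.141, -0.002, -0.3]
force: [-0.7, -0.2, 8.4]
grip_width: 0.0152
[0.6955135  0.05849937] 0.0827481568132347 nominal .082
gate 1.4205527969558829
0 [-0.07  0.02] gate 1.421
8 [-0.41 -1.07] gate 1.281
16 [-0.9  -2.11] gate 1.141
24 [-1.53 -3.06] gate 1.002
32 [-2.29 -3.92] gate 0.862
40 [-3.16 -4.67] gate 0.722
48 [-4.12 -5.29] gate 0.583
56 [-5.16 -5.76] gate 0.443
64 [-6.26 -6.09] gate 0.304
72 [-7.39 -6.26] gate 0.164
80 [-8.53 -6.28] gate 0.024
88 [-9.66 -6.13] gate -0.115
96 [-10.77  -5.83] gate -0.255
shut [-8.728599   -6.26192142]
```

Gripped (15 mm). I'll follow the arc shut.

```bash
python3 -m crank '{"travel":[[-0.12,-0.5,0],[-0.37,-1.07,0],[-0.6,-1.6,0],[-0.87,-2.11,0],[-1.18,-2.6,0],[-1.5,-3.06,0],[-1.9,-3.5,0],[-2.27,-3.92,0]],"rot":[[0,0,0],[0,0,0],[0,0,0],[0,0,0],[0,0,0],[0,0,0],[0,0,0],[0,0,0]]}'
python3 -m crank '{"travel":[[-0.42,-0.39,0],[-0.87,-0.75,0],[-1.34,-1.08,0],[-1.83,-1.37,0],[-2.34,-1.62,0],[-2.87,-1.84,0],[-3.4,-2.02,0],[-3.97,-2.17,0]],"rot":[[0,0,0],[0,0,0],[0,0,0],[0,0,0],[0,0,0],[0,0,0],[0,0,0],[0,0,0]]}'
python3 -c "
from workcell import bot
import cv2
s=bot.observe();print(s['position'],s['force'],s['qpos'])
cv2.imwrite('pics/w10.png',bot.grab_frame('wrist')[:,:,::-1])"
```

```text
clock: 13.15
position: [0.673, 0.0194, 0.1091]
tool_rot: [-3.14, -0.003, -0.3]
force: [3.5, 2.9, 4.7]
grip_width: 0.0151
clock: 13.95
position: [0.6329, -0.0021, 0.1087]
tool_rot: [-3.14, -0.002, -0.3]
force: [0.6, 5.0, 5.7]
grip_width: 0.0153
[ 0.63286392 -0.00214319  0.108669  ] [0.55285416 4.98325859 5.72311981] [-0.10699954  0.78062522  0.02565611  1.7053674  -0.03048314  0.65388596
 -1.93533369]
```

View pics/w10.png

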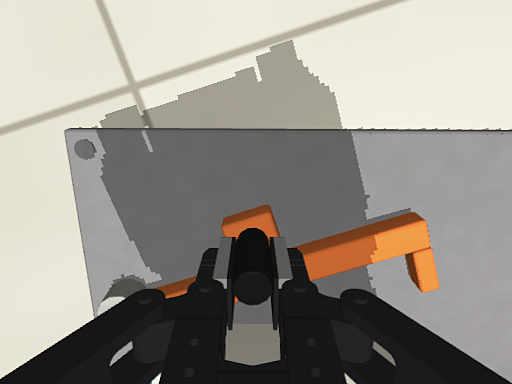

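The gate is following, now at about 0.3 rad. I'll ease it to the stop.

```bash
python3 -m crank '{"travel":[[-0.37,-0.08,0],[-0.75,-0.13,0],[-1.13,-0.17,0],[-1.5,-0.19,0],[-1.9,-0.2,0],[-2.27,-0.19,0],[-2.27,-0.19,0]],"rot":[[0,0,0],[0,0,0],[0,0,0],[0,0,0],[0,0,0],[0,0,0],[0,0,0]]}'
python3 -m crank '{"travel":[[-0.1,0.02,0],[-0.2,0.04,0],[-0.2,0.04,0]],"rot":[[0,0,0],[0,0,0],[0,0,0]]}'
python3 -m crank '{"travel":[[-0.1,0.03,0],[-0.1,0.03,0]],"rot":[[0,0,0],[0,0,0]]}'
```

```text
clock: 14.7
position: [0.6097, -0.0041, 0.1085]
tool_rot: [-3.141, -0.001, -0.3]
force: [1.4, 3.7, 9.6]
grip_width: 0.0155
clock: 15.0
position: [0.6081, -0.004, 0.1085]
tool_rot: [-3.141, -0.001, -0.3]
force: [1.7, 1.2, 8.6]
grip_width: 0.0155
clock: 15.2
position: [0.6072, -0.0039, 0.1085]
tool_rot: [-3.141, -0.002, -0.3]
force: [3.1, 0.5, 8.5]
grip_width: 0.015
```

```bash
python3 -m crank '{"travel":[[-0.1,0.03,0],[-0.15,0.045,0],[-0.15,0.045,0]],"rot":[[0,0,0],[0,0,0],[0,0,0]]}'
python3 -m crank '{"travel":[[-0.1,0.03,0],[-0.15,0.045,0],[-0.15,0.045,0]],"rot":[[0,0,0],[0,0,0],[0,0,0]]}'
```

```text
clock: 15.5
position: [0.6057, -0.0037, 0.1085]
tool_rot: [-3.141, -0.002, -0.301]
force: [3.5, -1.6, 8.2]
grip_width: 0.0153
clock: 15.8
position: [0.6045, -0.0035, 0.1086]
tool_rot: [-3.141, -0.003, -0.301]
force: [5.8, -1.9, 6.3]
grip_width: 0.0153
```

```bash
python3 - <<'E'
from workcell import bot
import cv2
a=bot.grab_frame("wrist")[:,:,::-1];b=bot.grab_frame("top")[:,:,::-1]
cv2.imwrite("pics/w11.png",a)
cv2.imwrite("pics/t11.png",cv2.resize(b[90:240,190:350],(640,600),interpolation=cv2.INTER_CUBIC))
E
```

```text
(no output)
```

View pics/w11.png

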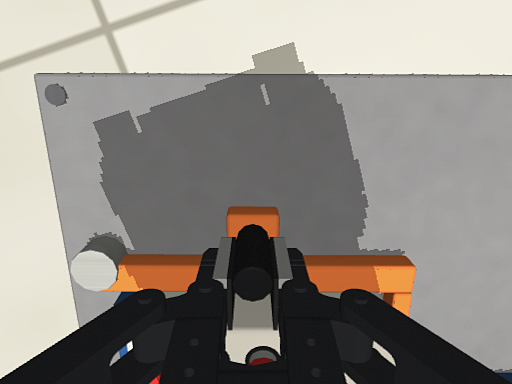

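The gate arm is parallel to the plate edge, so it looks shut. One firmer nudge will confirm the stop.

```bash
python3 -m crank '{"travel":[[-0.1,0.03,0],[-0.2,0.06,0],[-0.2,0.06,0]],"rot":[[0,0,0],[0,0,0],[0,0,0]]}'
python3 - <<'E'
from workcell import bot
from h import *
im=bot.grab_frame("wrist");m=bot.camera_model("wrist");s=bot.observe()
print(s["position"],s["force"])
for st in((.55506,-.01382,-.30607),(.5544,-.0134,-.3022)):
  O=orange(im)
  # arm outer (+x) top edge: compare to predicted at angles
  for a in(0,.03,.06,.1):
    p=gatep(st,a);e=proj(m,pose(p,np.array([[.002,-.02,.025],[.002,-.05,.025],[.002,-.12,.025],[.002,-.16,.025]])));print(a,np.round(e,1).tolist())
for c in(140,190,320,390):
  r=np.where(O[:,c])[0];print(c,r.min(),r.max())
cv2.imwrite("pics/w12.png",im[:,:,::-1])
E
```

```text
clock: 16.2
position: [0.6039, -0.0034, 0.1087]
tool_rot: [-3.141, -0.006, -0.301]
force: [16.7, -5.3, -3.4]
grip_width: 0.015
[ 0.60399001 -0.00336825  0.10872406] [16.91294928 -5.29852498 -2.73181695]
0 [[133.7, 264.6], [192.9, 264.9], [331.1, 265.5], [410.0, 265.9]]
0.03 [[133.4, 263.5], [192.6, 262.2], [331.4, 259.2], [411.1, 257.4]]
0.06 [[133.2, 262.5], [192.2, 259.6], [331.5, 252.8], [411.9, 248.8]]
0.1 [[132.7, 261.1], [191.6, 256.0], [331.2, 244.1], [412.6, 237.1]]
0 [[133.3, 266.5], [192.4, 266.6], [330.4, 266.7], [409.2, 266.8]]
0.03 [[133.0, 265.4], [192.1, 263.9], [330.6, 260.4], [410.3, 258.4]]
0.06 [[132.7, 264.4], [191.7, 261.3], [330.7, 254.0], [411.0, 249.8]]
0.1 [[132.3, 263.0], [191.0, 257.8], [330.4, 245.4], [411.6, 238.1]]
140 254 290
190 254 284
320 255 291
390 255 304
```

The stop is confirmed: force jumped to 17 N with no further motion, and the arm's slope matches 0 rad. Release and retreat straight up.

```bash
python3 -m crank '{"travel":[[0,0,0],[0,0,0],[0,0,0],[0,0,0],[0,0,0]],"rot":[[0,0,0],[0,0,0],[0,0,0],[0,0,0],[0,0,0]]}' 0 20
python3 -m crank '{"travel":[[0,0,1],[0,0,4],[0,0,8],[0,0,12],[0,0,16],[0,0,17],[0,0,17]],"rot":[[0,0,0],[0,0,0],[0,0,0],[0,0,0],[0,0,0],[0,0,0],[0,0,0]]}'
python3 -m crank '{"travel":[[-2,0.5,1],[-5,1,2],[-8,1.5,3],[-11,2,4],[-14,2.5,4],[-14,2.5,4],[-14,2.5,4]],"rot":[[0,0,0],[0,0,0],[0,0,0],[0,0,0],[0,0,0],[0,0,0],[0,0,0]]}'
python3 -c "
import meas;meas.run('w13',st=(.55506,-.01382,-.30607),r0=(.542,.011,-.306),fitst=True,g0=0.05)"
```

```text
clock: 16.75
position: [0.6016, -0.0021, 0.1077]
tool_rot: [3.142, 0.0, -0.3]
force: [0.4, -1.4, -0.5]
grip_width: 0.0428
clock: 17.45
position: [0.6022, -0.0022, 0.2801]
tool_rot: [-3.14, -0.003, -0.3]
force: [-0.7, -0.1, 0.1]
grip_width: 0.0429
clock: 18.15
position: [0.4614, 0.0229, 0.3174]
tool_rot: [3.141, 0.001, -0.3]
force: [0.8, -0.4, -0.4]
grip_width: 0.0424
st [ 0.55497006 -0.01219517 -0.30038275] 662.3812015516716 3102
rack det 0.85 [239.0, 75.5, 139.6, 72.8] [239.95065036  76.25825837] 9688
rack [ 0.54181262  0.01082691 -0.30053262] 50.42133831493564
gate [0.00870703] 465.05911938800045 3599
rack rel nest mm [ 0.61980246 -1.90187148] yaw deg -0.008586416689468484
hinge [0.61469477 0.0792267  0.        ] knob [ 0.6089299 -0.0025704  0.05     ] knob shut [ 0.60821792 -0.00251711  0.05      ] nest [0.54178331 0.01282702 0.028     ]
tcp [0.46212106 0.02277184 0.31726992] [ 3.14129635e+00  5.26994125e-04 -3.00238834e-01] 18.25
```

View pics/w13.png

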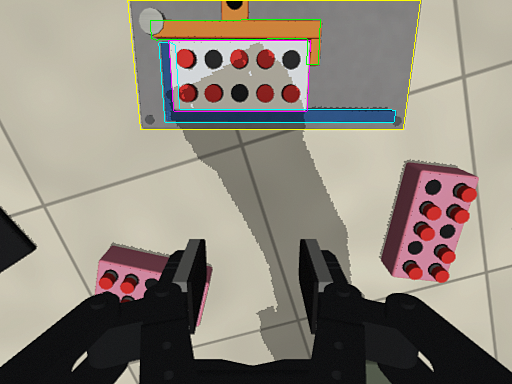

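The rack's measured position is unchanged from before, and the gate fits at 0.009 rad. The y reading (−1.9 mm) depends on a partly hidden fence, so I'll look straight down on that gap.

```bash
python3 -m crank '{"travel":[[2,1.5,0],[4,3,0],[6,4.3,-1],[8,4.5,-3],[8,4.5,-5],[8,4.5,-7],[8,4.5,-7],[8,4.5,-7]],"rot":[[0,0,0],[0,0,0],[0,0,0],[0,0,0],[0,0,0],[0,0,0],[0,0,0],[0,0,0]]}'
python3 - <<'E'
from workcell import bot
import cv2
im=bot.grab_frame("wrist")[:,:,::-1];cv2.imwrite("pics/w14.png",cv2.resize(im[0:200,120:380],None,fx=3,fy=3,interpolation=cv2.INTER_CUBIC))
E
```

```text
clock: 19.05
position: [0.542, 0.0677, 0.2476]
tool_rot: [3.141, 0.001, -0.3]
force: [-0.0, 0.1, 1.1]
grip_width: 0.0427
```

View pics/w14.png

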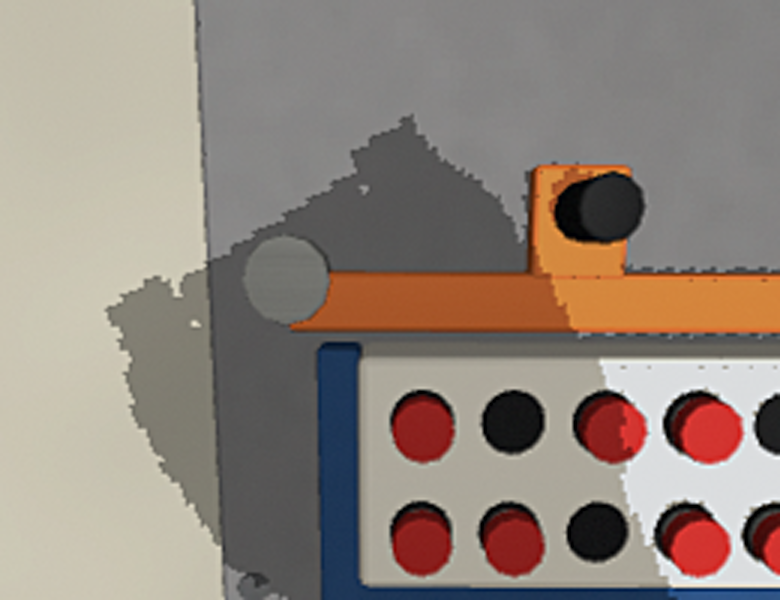

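The gap to the short fence is closed: the rack edge meets the 12 mm fence directly at crop column 361, with no plate showing between them. The gate arm is parallel beside the rack, with clearance. Handing in.

```bash
python3 -c "
from workcell import bot
print(bot.observe()['force']);bot.job_done()"
```

```text
[-0.26511752 -0.58842674 -0.452148  ]
the job is handed in; nothing more can be done
```

I slid the white rack into the corner, flush and square against both fences, then swung the gate shut, let go and handed the job in at about 19 s of the 67 s. Handing in gives no verdict, so what follows is from my own checks.

- **Rack, gate open:** I gripped it lightly across its width and slid it along the plate until both fences pushed back. After I let go it was 0.1 to 0.9 mm (x) and −0.5 to −0.6 mm (y) from the nest, and square within 0.3°. The gate was then at about 1.41 rad.
- **Gate:** I moved it by the knob along its arc until the force jumped to 17 N at the stop. After I let go, it measured 0.009 rad.
- **Final position:** the rack's measured position did not change while the gate closed.
- **One disagreement:** the last station fit put the rack at y −1.9 mm, still inside the 2.5 mm limit. The fence was partly hidden in that view. A close-up from above showed no gap at the short fence, at most about 1 mm by my estimate.
- **Things around the station:** the gripper never came near them, but I did not measure their positions again at the end.

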